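# Shut the filter unit and lock its cover with the quarter-turn fastener

## Robot

A 7-joint arm with a two-finger parallel gripper is mounted at the origin on the work surface; the furniture and walls round the work are solid. World frame = base frame: x ahead of the robot, y to its left, z up, the work surface at z = 0. Lengths are in m, angles in rad, forces in N, time in s.
With the tool pointing down it reaches from about 0.425 to 0.925 m from the base axis. Payload 6.8 kg.
Tool frame: the origin (TCP) lies at the centre of the arm's flange, where the gripper is bolted on; the fingertips stand 173 mm ahead of it and the grasp point (between the pads) lies 155 mm ahead of it; z points along the fingers, y is the direction in which the jaws open and shut (so a half turn about z gives the same grasp; the last joint's range is limited). The gripper opens to 85 mm and grips with 20 to 120 N. Pads are 22 mm wide; open, the fingers measure 114 mm over their backs; the gripper's body (76 mm by 85 mm) begins 54 mm behind the grasp point. The pads swing forward as they close: fully open they stand 13 mm farther back than shut.
Start: joints at [-0.823, 0.477, 0.022, 1.555, -0.011, 1.109, -0.083], TCP at [0.51, 0.443, 0.405] pointing down, gripper open.
Joint ranges: [-2.96, 2.96], [-0.34, 2.1], [-1.41, 1.46], [0.24, 2.44], [-1.37, 4.51], [0.17, 1.92], [-2.96, 2.96]. Speed limits (rad/s): [2.39, 2.39, 3.14, 3.14, 3.14, 3.14, 3.14].

## Interface

Orientations are given as a rotation vector (axis times angle).
In Python, from bench import readout, grab_frame, camera_model, r gives the robot as it stands.
- The arm moves only by the tool apply_moves, never from a script. Its argument "deltas" is a list of rows, each an object with "xyz": the shift along the world's x, y, z in m, a list of three; "turn": the turn about the world's z in rad. In form: [{"xyz": [dx, dy, dz], "turn": turn}, ...]. A call has 1 to 12 rows; each row shifts and turns the commanded pose from where the row before left it; what a row does not reach is not made up. A row lasts 1/12 s, in which the tool goes at most 41.7 mm and 7.16 degrees, less where a joint would pass 70% of its speed; a pose out of reach is approached as far as the arm can. A call with a gripper value outside its range is refused whole. "claw" is the gripper's target within -1 to 1 (shut at 1, half-way at 0, fully open at -1), set as the call begins (left out, the last holds). The fingers move at their own pace and stop on an object; "squeeze" is the grip in N (left out, the last holds). Time passes only in rows, so rows that do not move let the fingers close. It gives the time, the measured TCP pose, the force and the opening at its end, in the units of the state.
- readout.get_obs(): the state, without advancing time (a new reading comes with each control period).
- grab_frame(name): name is "side" or "top" or "wrist"; returns the picture (480x640x3 uint8, red, green, blue); there is no depth.
- camera_model(name): a dict with "intrinsics" (3x3 intrinsics, pixels), "R" (3x3) and "t" (3): a world point X has camera coordinates R X + t. Camera axes: x right, y down, z forward; pixel columns grow to the right and rows downward; lengths in m; the calibration is good to about 2 mm. The wrist camera is an equidistant fisheye: a pixel r from the principal point sees the ray r / f radians off the axis. A picture is of the moment at which its call begins: read the wrist's pose just before it. camera_model takes no time and is no camera call; for the wrist camera it gives the pose at the moment of the call.
- r.hand_in(): hands the job in, once; it reports no verdict.
The state is a dict: "clock": time; "joints": joint angles; "qvel": joint speeds; "tau": joint torques, N m; "tcp_pos": TCP position; "orientation": TCP orientation; "contact_force": force on the tool from outside, world axes, zero at the start; "moment": the same for the moment, N m; "grip_width": finger opening in m.
Only numpy, scipy, OpenCV 4.12 (cv2) and the standard library are available. Lean on these libraries where they do the work, as an engineer would, in place of code of your own. Each camera call takes 0.05 s, during which the arm holds its last target.

## Task

On the low white filter unit, push the sliding cover fully shut over the round filter by the back of its raised rib; only push, do not grip the rib. Then set a fingertip (or both) in the slot of the round fastener beside it and turn it clockwise, seen from above, by the quarter turn to its stop, so that its tongue locks the cover shut, and move clear. Leave the small green-capped bottle that stands on the unit where it is.

Things in the scene. Friction and masses are not known exactly. Their poses are not given: they have to be found in the camera images.
- filter_unit: Low white box fixed on the worktop, 216 (x) x 290 (y) mm, its deck 50 mm high. Origin: centre of its underside; x away from the robot at yaw 0, y the way the cover opens, z up. The filter compartment opens in the deck at x 0..84, y -112..-16 mm. Two aluminium guides along y hold the cover: tops 11 mm above the deck, 85 mm free between their lips (x -0.5..84.5 mm).
- cover: Grey sliding cover, captive under the guide lips, 95 (x) x 115 (y) x 6 mm, 0.2 to 0.45 kg, 2 mm play. Origin: centre of its underside; axes as the unit's. A rib 80 mm long (x), 12 mm thick stands across its +y end, its top 30 mm above the deck. Starts 45 to 85 mm open, towards the unit's +y; shuts towards -y against an end stop. Pushing it takes under 5 N.
- rib_back (a point): Centre of the outer (+y) face of the cover's rib, 20 mm above the deck, axes as the cover's: the place to push towards the cover's -y. The face is 80 mm wide; above the lips (11 mm over the deck) it is free. The rib's opposite, inner face must not be gripped or pulled.
- cover_home (a point): Point on the unit where the cover's origin lies when the cover is fully shut; axes as the unit's. Its height is the deck's, 50 mm over the worktop.
- fastener (a joint): Turn of the fastener in rad, clockwise seen from above: 0 open (tongue along the unit's +y, beside the cover's track), 1.571 locked at its stop (tongue along the unit's +x, just behind the outer face of the shut cover's rib). Starts at 0 to 0.2, stays where left, takes about 0.12 N m to turn. If the cover is not shut, the tongue strikes the rib or blocks the cover.
- slot_floor (a point): On the fastener's vertical turning axis at the floor of its slot, 30 mm above the deck (80 mm above the worktop). Head: a disc of 80 mm diameter, top 46 mm above the deck, crossed by a straight slot open at both ends, 32 mm wide, 16 mm deep; fingers turn it by bearing on the slot's inner walls. The point turns with the fastener: y along the slot towards the tongue, z up.
- tongue_tip (a point): Tip of the fastener's steel tongue, 78 mm from the turning axis. The tongue is 14 mm wide and lies 13 to 21 mm above the deck, below the head. Turns with the fastener; not to be pushed itself.
- vial: Small cream-white bottle with a green screw cap, 40 mm diameter, 70 mm high, standing loose on the unit's deck beside the fastener, on its -y side. Origin: centre of its underside. Leave it.
Not all that is in view belongs to the job. What is shaped like the vial but red is not meant.

How it is judged:
On the way, in this order (a step that is already met when the one before it is completed fails the run):
1. the cover is pushed fully shut (y of cover in the frame of cover_home between -0.005 and 0.005 m and z of cover in the frame of cover_home below 0.005 m), for 0.1 s.
2. with a finger bearing on a wall of the slot, the fastener is on its way round (value of joint fastener between 0.4 and 1.35 rad and (contact force between the fingers and slot_wall_a above 0.5 N or contact force between the fingers and slot_wall_b above 0.5 N)), for 0.04 s.
3. the fastener is at its locked stop and the cover still shut (all of step 1 and value of joint fastener above 1.46 rad), for 0.2 s.
At the end, for the whole second after the job is handed in: The cover is shut to within 5 mm and lies flat in its guides, the fastener is turned to at least 1.46 rad of its 1.571 rad (within about 6 degrees of its stop), both at rest, and the bottle stands upright on the unit (all of step 3 and velocity of joint fastener between -0.05 and 0.05 rad/s and linear speed of cover below 0.02 m/s and angle between vial's own z axis and vertical below 0.2 rad); the robot touches nothing.
It fails at once if the rib is gripped or pulled from its inner face (more than 3 N) (contact force between the fingers and rib_front above 3 N).
It fails at once if the cover is lifted (more than 10 mm) (z of cover in the frame of cover_home above 0.01 m).
It fails at once if the bottle on the unit is moved more than 20 mm (distance of vial from where it was at the start of the episode above 0.02 m).
It also fails if it takes over 42 s, if anything falls off the work surface, if the arm or the gripper's body presses on something with over 40 N, if the wrist force passes 120 N, or if a joint passes its speed limit or range.

## Working session

There is one attempt and no reset: what is moved stays moved. The work goes in short steps, Python scripts to look and compute and a tool call to move; the robot and the scene stay as the last step left them, time stands still between calls to the robot, and variables do not carry over. Pictures are saved under pics/ and viewed, and the job is handed in when it is done.

Besides the shell and the picture viewer there is one more tool, called after "Emit:" by a JSON object that holds its "fn" and its "kwargs", one argument or row to a line. apply_moves: Moves the arm, as the interface text tells. Its arguments: {"type":"object","properties":{"deltas":{"type":"array"},"claw":{"type":"number"},"squeeze":{"type":"number"}},"required":["deltas"]}

```bash
mkdir -p pics; ls; python3 - <<'E'
from bench import readout, grab_frame, camera_model, r
import cv2
print(readout.get_obs())
for n in ["side","top","wrist"]:
    m=camera_model(n); print(n,m)
    cv2.imwrite(f"pics/{n}0.png",grab_frame(n)[:,:,::-1])
E
```

```text
pics
{'clock': 0.0, 'joints': array([-0.82310143,  0.47777928,  0.02231597,  1.55648023, -0.01153401,
        1.10927303, -0.08311893]), 'qvel': array([ 0.00025376,  0.0002736 , -0.00111581, -0.00036313, -0.00095494,
       -0.00013407,  0.00028293]), 'tau': array([ 3.33378125e-06, -5.96436346e+01,  1.60747312e+00, -2.81191725e+01,
        1.23040803e-02,  9.29275498e-03, -3.67512143e-06]), 'tcp_pos': array([0.50945482, 0.442374  , 0.40372676]), 'orientation': array([-1.30334240e+00, -2.85774536e+00,  2.64756828e-03]), 'contact_force': array([ 0.2218276 , -1.21188362, -0.73195813]), 'moment': array([ 0.01304388, -0.0235881 ,  0.03909154]), 'grip_width': 0.08556369733583347}
side {'intrinsics': array([[542.57696897,   0.        , 331.6754102 ],
       [  0.        , 542.57696897, 242.1024075 ],
       [  0.        ,   0.        ,   1.        ]]), 'R': array([[-0.95920868, -0.28209226, -0.01851103],
       [-0.12191113,  0.47183971, -0.8732153 ],
       [ 0.25506152, -0.835339  , -0.48698293]]), 't': array([0.51771814, 0.1422165 , 0.85428013])}
top {'intrinsics': array([[491.2306795 ,   0.        , 319.86246526],
       [  0.        , 491.2306795 , 245.76845559],
       [  0.        ,   0.        ,   1.        ]]), 'R': array([[ 0.02099121, -0.99904936, -0.03820665],
       [-0.99071446, -0.01565117, -0.13505515],
       [ 0.13432878,  0.04068685, -0.99010119]]), 't': array([-0.04490102,  0.54620185,  0.8681319 ])}
wrist {'intrinsics': array([[371.64829954,   0.        , 319.17952795],
       [  0.        , 371.64829954, 236.23743614],
       [  0.        ,   0.        ,   1.        ]]), 'R': array([[ 7.55463441e-01,  6.55190245e-01, -8.56229131e-04],
       [ 6.32621076e-01, -7.29098891e-01,  2.61161598e-01],
       [ 1.70486255e-01, -1.97839708e-01, -9.65294715e-01]]), 't': array([-0.67456657, -0.03237896,  0.37811053])}
```

View pics/side0.png

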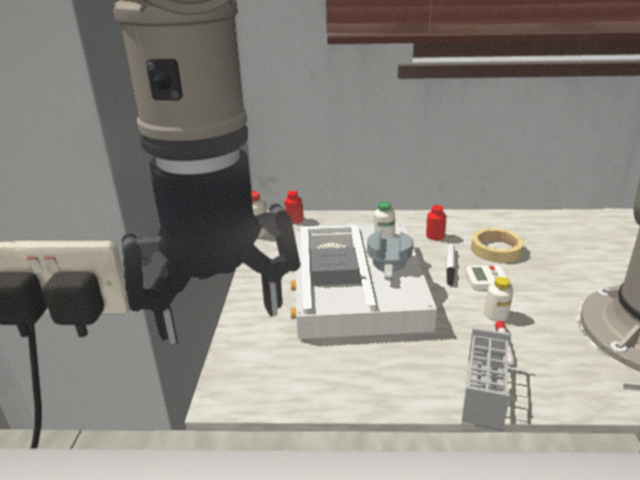

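View pics/top0.png

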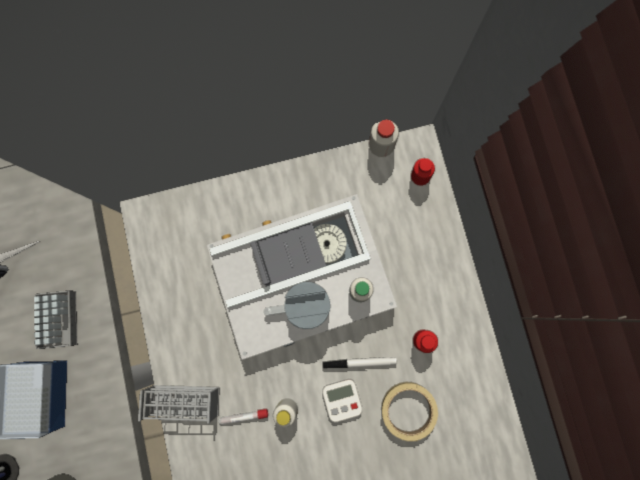

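View pics/wrist0.png

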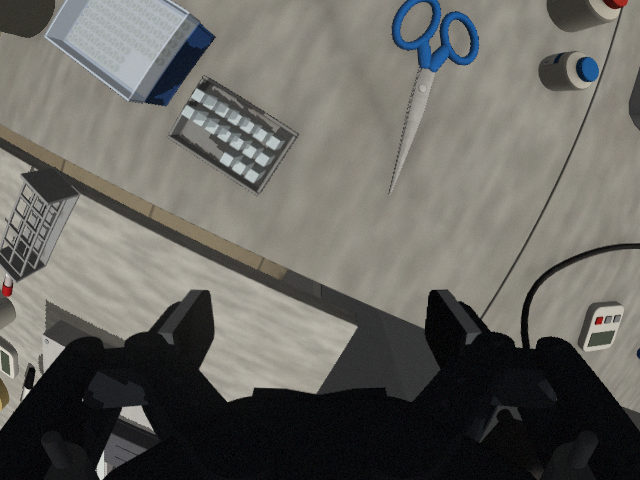

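The top picture shows the unit at about (305,280). The cover's rib is at about (262,262), the fastener head at (307,306) with its tongue towards (268,311), and the green-capped vial at (361,290). Look-alikes are the red bottles at (386,130), (423,172) and (426,342), and the yellow-capped one at (284,415). I choose the green cap standing on the unit's deck at (361,290). Next is a close crop to check that.

```bash
python3 - <<'E'
import cv2
t=cv2.imread("pics/top0.png"); c=t[190:370,200:410]; cv2.imwrite("pics/top0c.png",cv2.resize(c,None,fx=3.3,fy=3.3,interpolation=cv2.INTER_CUBIC)[:600,:800])
t=cv2.imread("pics/side0.png"); c=t[190:340,270:450]; cv2.imwrite("pics/side0c.png",cv2.resize(c,None,fx=4,fy=4,interpolation=cv2.INTER_CUBIC))
E
```

```text
(no output)
```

View pics/top0c.png

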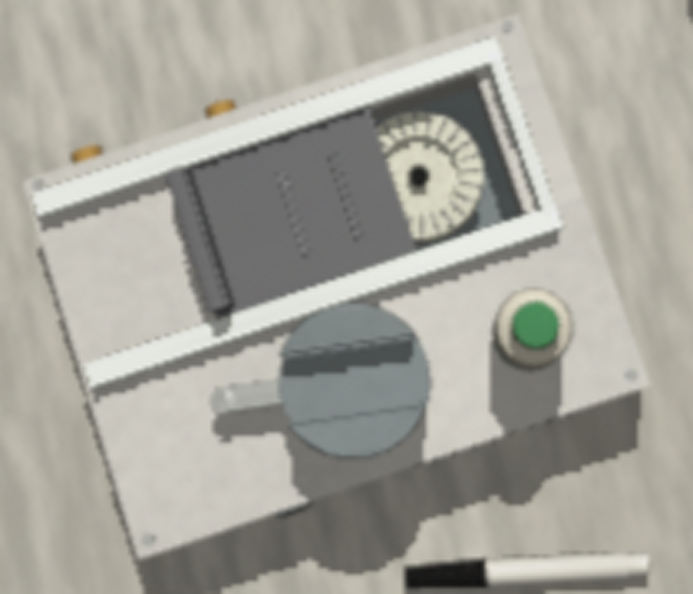

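View pics/side0c.png

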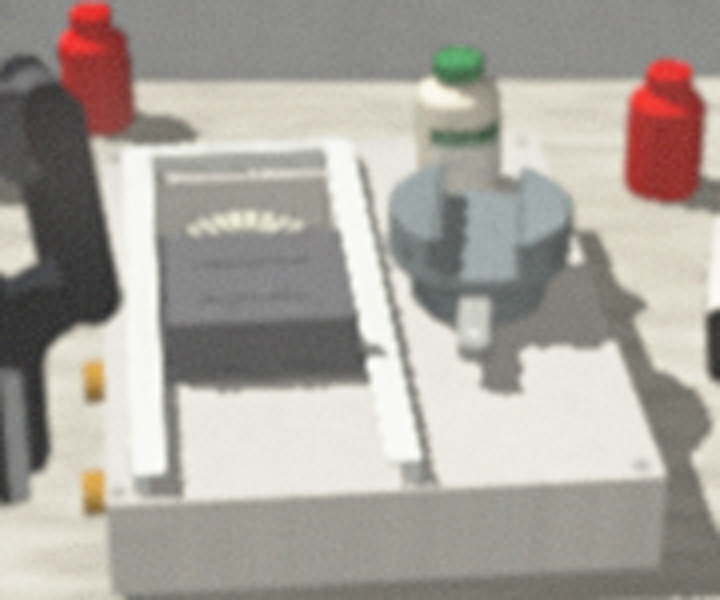

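```bash
cat > h.py <<'E'
import numpy as np
from bench import readout, grab_frame, camera_model, r
from scipy.optimize import least_squares
def proj(m,X):
    c=np.atleast_2d(X)@m["R"].T+m["t"]; K=m["intrinsics"]
    return np.c_[c[:,0]/c[:,2]*K[0,0]+K[0,2], c[:,1]/c[:,2]*K[1,1]+K[1,2]]
def ray(m,p):
    K=m["intrinsics"]; d=np.array([(p[0]-K[0,2])/K[0,0],(p[1]-K[1,2])/K[1,1],1]); 
    return -m["R"].T@m["t"], m["R"].T@d
def atz(m,p,z):
    o,d=ray(m,p); return o+d*(z-o[2])/d[2]
def tri(m1,p1,m2,p2):
    f=lambda X: np.r_[proj(m1,X)[0]-p1, proj(m2,X)[0]-p2]
    s=least_squares(f,[.6,0,.1]); return s.x, np.abs(s.fun).max()
top=camera_model("top"); side=camera_model("side")
tp=lambda x,y:np.array([200+x/3.3,190+y/3.3])-0.3
sp=lambda x,y:np.array([270+x/4,190+y/4])-0.3
E
python3 - <<'E'
from h import *
# unit corners: (sx,sy)
obsT={(1,1):tp(27,188),(-1,1):tp(138,557),(-1,-1):tp(648,387),(1,-1):tp(513,15)}
obsS={(1,1):sp(110,503),(-1,1):sp(665,474)}
def f(p):
    x,y,a,h=p; c,s=np.cos(a),np.sin(a); res=[]
    for o,m in((obsT,top),(obsS,side)):
        for k,v in o.items():
            u=np.array([k[0]*.108,k[1]*.145]); X=[x+c*u[0]-s*u[1],y+s*u[0]+c*u[1],h]
            res+=list(proj(m,X)[0]-v)
    return np.array(res)
s=least_squares(f,[.6,0,.2,.05]); print(s.x, s.fun.round(1))
for n,a,b in [("capvial",tp(535,325),sp(458,58)),("tongue tip",tp(220,400),sp(474,340)),
  ("rib top left/ +x +y end",tp(173,172),sp(163,322))]:
    print(n,tri(top,a,side,b))
x,y,a,h=s.x
R=np.array([[np.cos(a),-np.sin(a)],[np.sin(a),np.cos(a)]])
def loc(P): return (R.T@(P[:2]-[x,y])).round(4)
H=atz(top,tp(355,380),.096); print("head",H,loc(H))
for n,p,z in [("slotAleft",(282,360),.096),("slotAright",(412,337),.096),("slotBl",(292,425),.096),("slotBr",(425,405),.096),("ribA",(173,172),.08),("ribB",(213,312),.08),("ribinnerA",(190,170),.08),("ribinnerB",(232,305),.08),("vialcap",(535,325),.12),("tonguetip",(214,401),.071)]:
    P=atz(top,tp(*p),z); print(n,P.round(4),loc(P))
P=atz(side,sp(480,190),.096);print("head side",P,loc(P))
E
```

```text
[ 0.49103886 -0.00103786  0.34668013  0.05131221] [-1.5 -1.8  0.   1.   0.8 -0.5  1.4 -0.4 -0.4  0.6  1.6  0.6]
capvial (array([ 0.46698642, -0.10870276,  0.11933975]), np.float64(0.45392168460375615))
tongue tip (array([0.42625116, 0.05461324, 0.07214979]), np.float64(0.13227553948695459))
rib top left/ +x +y end (array([0.54812387, 0.08365065, 0.07870167]), np.float64(1.0207274435084628))
head [ 0.43761873 -0.01810403  0.096     ] [-0.056   0.0021]
slotAleft [0.4471 0.0198 0.096 ] [-0.0343  0.0345]
slotAright [ 0.4602 -0.0469  0.096 ] [-0.0446 -0.0326]
slotBl [0.4141 0.0136 0.096 ] [-0.0674  0.0399]
slotBr [ 0.4257 -0.0542  0.096 ] [-0.0795 -0.0278]
ribA [0.5461 0.083  0.08  ] [0.0803 0.0603]
ribB [0.4719 0.0588 0.08  ] [0.0023 0.0628]
ribinnerA [0.5473 0.0739 0.08  ] [0.0784 0.0513]
ribinnerB [0.4758 0.0488 0.08  ] [0.0026 0.0521]
vialcap [ 0.4663 -0.1088  0.12  ] [-0.0599 -0.0929]
tonguetip [0.4254 0.0579 0.071 ] [-0.0417  0.0777]
head side [ 0.44091595 -0.0278871   0.096     ] [-0.0563 -0.0082]
```

Emit:
{"fn": "apply_moves", "kwargs": {
  "deltas": [
    {"xyz": [-0.001, -0.033, -0.006], "turn": -0.037},
    {"xyz": [-0.001, -0.033, -0.006], "turn": -0.037},
    {"xyz": [-0.001, -0.033, -0.006], "turn": -0.037},
    {"xyz": [-0.001, -0.033, -0.006], "turn": -0.037},
    {"xyz": [-0.001, -0.033, -0.006], "turn": -0.037},
    {"xyz": [-0.001, -0.033, -0.006], "turn": -0.037},
    {"xyz": [-0.001, -0.033, -0.006], "turn": -0.037},
    {"xyz": [-0.001, -0.033, -0.006], "turn": -0.037},
    {"xyz": [-0.001, -0.033, -0.006], "turn": -0.037},
    {"xyz": [-0.001, -0.033, -0.006], "turn": -0.037},
    {"xyz": [0, 0, 0], "turn": 0},
    {"xyz": [0, 0, 0], "turn": 0}
  ],
  "claw": 1
}}

```text
clock: 1.15
tcp_pos: [0.4995, 0.1104, 0.3444]
orientation: [-1.812, -2.566, 0.002]
contact_force: [0.2, 0.1, -0.1]
grip_width: 0.0003
```

```bash
python3 - <<'E'
from h import *
import cv2,pickle
o=readout.get_obs(); print(o["clock"],o["tcp_pos"],o["orientation"],o["contact_force"],o["grip_width"],o["joints"])
m=camera_model("wrist"); f=grab_frame("wrist"); cv2.imwrite("pics/wrist1.png",f[:,:,::-1]); pickle.dump(m,open("w1.pkl","wb"))
f=grab_frame("side"); cv2.imwrite("pics/side1.png",f[:,:,::-1])
E
```

```text
1.15 [0.49947973 0.11041381 0.34438513] [-1.81218782e+00 -2.56584045e+00  1.87428288e-03] [ 0.1703903   0.14216221 -0.05820195] 0.00031500777476743306 [-0.48797821  0.28191145  0.1761381   2.0124917  -0.06413559  0.85350201
  0.06453688]
```

View pics/wrist1.png

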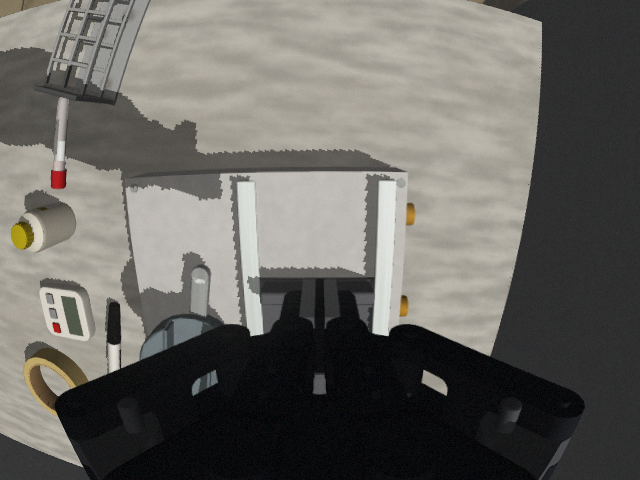

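View pics/side1.png

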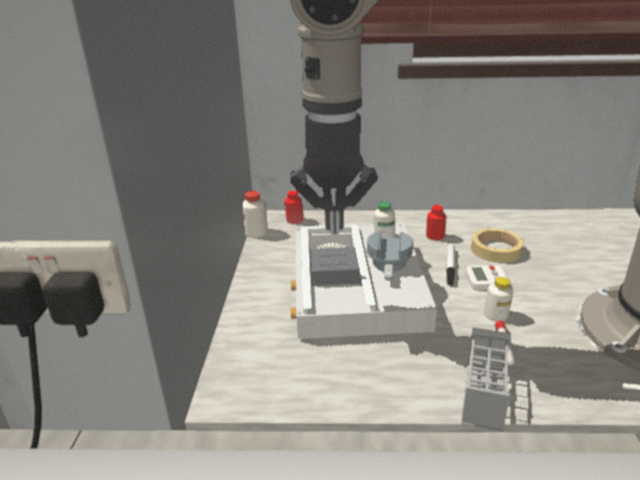

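The wrist view shows the unit's +y edge running from (124,178) to (408,171). The rib's back edge is at about row 278, between cols 262 and 378, and the tongue tip is at (200,265). Next I unproject these.

```bash
cat >> h.py <<'E'
def wray(m,p):
    K=m["intrinsics"]; dx,dy=p[0]-K[0,2],p[1]-K[1,2]; rr=np.hypot(dx,dy); th=rr/K[0,0]
    d=np.array([np.sin(th)*dx/rr,np.sin(th)*dy/rr,np.cos(th)]); return -m["R"].T@m["t"], m["R"].T@d
def watz(m,p,z):
    o,d=wray(m,p); return o+d*(z-o[2])/d[2]
E
python3 - <<'E'
import cv2
w=cv2.imread("pics/wrist1.png"); c=w[150:400,110:430]; cv2.imwrite("pics/wrist1c.png",cv2.resize(c,None,fx=2.4,fy=2.4,interpolation=cv2.INTER_CUBIC))
E
```

```text
(no output)
```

View pics/wrist1c.png

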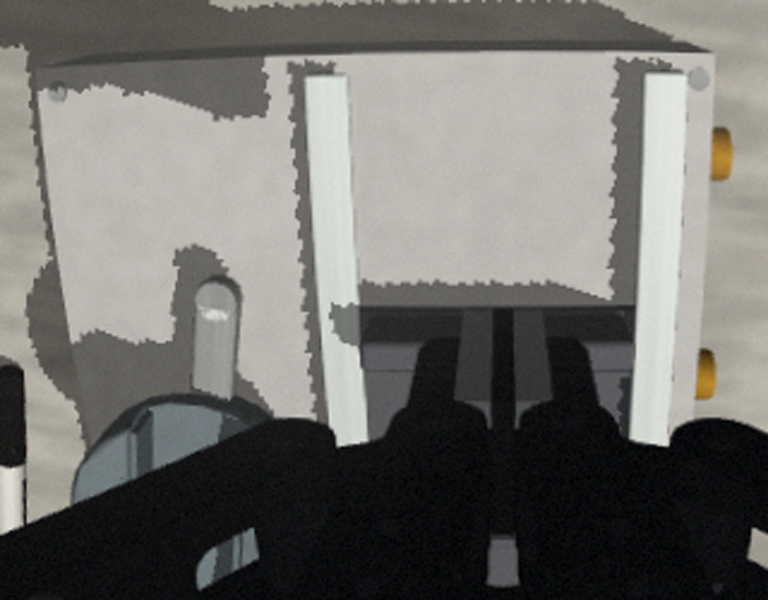

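```bash
python3 - <<'E'
from h import *
import pickle
m=pickle.load(open("w1.pkl","rb")); wp=lambda x,y:np.array([110+x/2.4,150+y/2.4])-.3
obsT={(1,1):tp(27,188),(-1,1):tp(138,557),(-1,-1):tp(648,387),(1,-1):tp(513,15)}
P1=watz(m,wp(38,68),.05);P2=watz(m,wp(714,52),.05);print(P1,P2,np.linalg.norm(P1-P2),"yaw",np.arctan2(*(P2-P1)[1::-1]))
gl=[watz(m,wp(*p),.061)for p in[(346,74),(368,440)]];gr=[watz(m,wp(*p),.061)for p in[(645,74),(629,440)]]
for g in(gl,gr): print(g, "yaw",np.arctan2(-(g[0]-g[1])[0],(g[0]-g[1])[1]))
for c,n in [((363,341),"ribtopL"),((634,343),"ribtopR"),((363,372),"ribinL"),((630,376),"ribinR")]: print(n,watz(m,wp(*c),.08))
for n,q in [("riblowL",(360,307)),("riblowR",(634,305))]: print(n,watz(m,wp(*q),.056))
for n,q in [("tonguetip",(218,277)),("tongue base l",(192,390)),("tongue base r",(232,400)),("tL",(195,300)),("tR",(240,300))]: print(n,watz(m,wp(*q),.071))
# joint fit
def f(p,full=False):
    x,y,a=p; c,s=np.cos(a),np.sin(a); W=lambda u:np.array([x+c*u[0]-s*u[1],y+s*u[0]+c*u[1]]); res=[]
    for k,v in obsT.items(): res+=list((atz(top,v,.05)[:2]-W([k[0]*.108,k[1]*.145]))*.6)
    res+=list(P1[:2]-W([-.108,.145]))+list(P2[:2]-W([.108,.145]))
    R=np.array([[c,-s],[s,c]]).T
    for g,xx in((gl,-.0005),(gr,.0845)):
        for q in g: res.append((R@(q[:2]-[x,y]))[0]-xx)
    return np.array(res)
s=least_squares(f,[.49,0,.33]);print(s.x,(s.fun*1e3).round(1))
x,y,a=s.x; c,sn=np.cos(a),np.sin(a);R=np.array([[c,sn],[-sn,c]])
loc=lambda P:(R@(np.array(P)[:2]-[x,y])*1e3).round(1)
for nme,P in [("ribT L",watz(m,wp(363,341),.08)),("ribT R",watz(m,wp(634,343),.08)),("tip w",watz(m,wp(218,277),.071)),("tip t",atz(top,tp(214,401),.071)),("head t",atz(top,tp(355,380),.096)),("rib tA",atz(top,tp(173,172),.08)),("rib tB",atz(top,tp(213,312),.08)),("vial",atz(top,tp(535,325),.12))]: print(nme,P.round(4),loc(P))
for z in (.03,.05,.06): print("corner tri", z)
print("tip tri wrist", watz(m,wp(218,277),.06),watz(m,wp(218,277),.08))
E
```

```text
[0.34246504 0.1002376  0.05      ] [0.54415776 0.17319039 0.05      ] 0.2144809130878891 yaw 0.3470620586506285
[array([0.44390892, 0.13155625, 0.061     ]), array([0.48428907, 0.02049568, 0.061     ])] yaw 0.34872714177841624
[array([0.52465458, 0.16007287, 0.061     ]), array([0.56443172, 0.04897478, 0.061     ])] yaw 0.34381598255765167
ribtopL [0.47320827 0.06318986 0.08      ]
ribtopR [0.54676372 0.08861949 0.08      ]
ribinL [0.47597924 0.05364512 0.08      ]
ribinR [0.54971613 0.07846346 0.08      ]
riblowL [0.46866014 0.06267947 0.056     ]
riblowR [0.54900499 0.09189725 0.056     ]
tonguetip [0.42560499 0.06307642 0.071     ]
tongue base l [0.42586165 0.02250947 0.071     ]
tongue base r [0.43924401 0.02416892 0.071     ]
tL [0.42031111 0.05318302 0.071     ]
tR [0.43393856 0.05836762 0.071     ]
[ 4.91803973e-01 -3.95504500e-06  3.44872551e-01] [-2.6 -2.1  0.4 -0.6 -0.8  0.1 -0.6  1.1  1.3  0.3 -0.3  0.2 -0.1  0.4
  0.5  0.4]
ribT L [0.4732 0.0632 0.08  ] [ 3.9 65.8]
ribT R [0.5468 0.0886 0.08  ] [81.7 64.8]
tip w [0.4256 0.0631 0.071 ] [-41.   81.7]
tip t [0.4254 0.0579 0.071 ] [-42.9  76.9]
head t [ 0.4376 -0.0181  0.096 ] [-57.1   1.3]
rib tA [0.5461 0.083  0.08  ] [79.2 59.7]
rib tB [0.4719 0.0588 0.08  ] [ 1.2 62. ]
vial [ 0.4663 -0.1088  0.12  ] [-60.8 -93.7]
corner tri 0.03
corner tri 0.05
corner tri 0.06
tip tri wrist [0.42328169 0.05806411 0.06      ] [0.42750587 0.0671774  0.08      ]
```

Emit:
{"fn": "apply_moves", "kwargs": {
  "deltas": [
    {"xyz": [-0.001, 0, -0.022], "turn": -0.002},
    {"xyz": [-0.001, -0.001, -0.022], "turn": 0},
    {"xyz": [0, 0, -0.022], "turn": 0},
    {"xyz": [0, 0, -0.022], "turn": 0},
    {"xyz": [0, 0, -0.016], "turn": 0},
    {"xyz": [0, 0, 0], "turn": 0},
    {"xyz": [0, 0, 0], "turn": 0}
  ]
}}

```text
clock: 1.83
tcp_pos: [0.4976, 0.1129, 0.2403]
orientation: [-1.806, -2.569, 0.001]
contact_force: [0.3, 0.8, 0.0]
grip_width: -0.0004
```

```bash
python3 - <<'E'
from h import *
import cv2
o=readout.get_obs(); print(o["clock"],o["tcp_pos"],o["orientation"],o["contact_force"])
f=grab_frame("side"); cv2.imwrite("pics/side2.png",cv2.resize(f[150:350,250:470,::-1],None,fx=3,fy=3,interpolation=cv2.INTER_CUBIC))
f=grab_frame("wrist"); cv2.imwrite("pics/wrist2.png",f[:,:,::-1])
E
```

```text
1.8333 [0.49760335 0.11289617 0.24033534] [-1.80605346e+00 -2.56911866e+00  1.36861069e-03] [0.31259654 0.75429841 0.02450956]
```

View pics/side2.png

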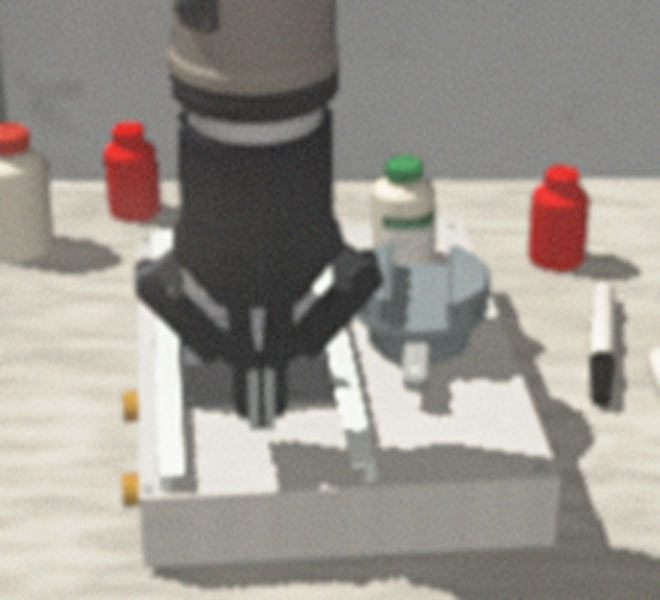

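View pics/wrist2.png

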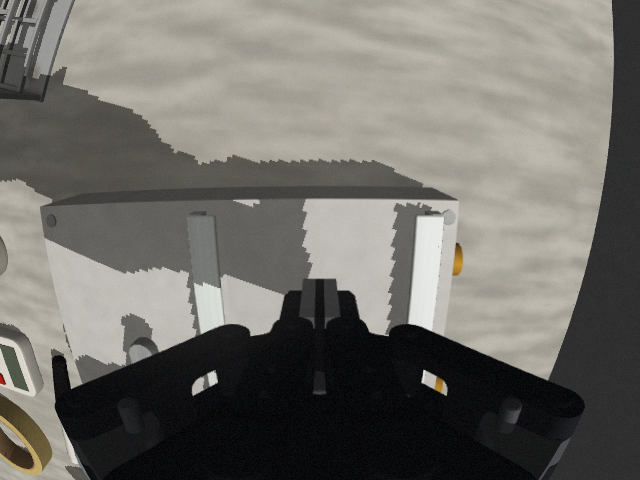

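The fingertips stand behind the rib's outer face, with the tip at (262,420) in the crop. Now I push.

Emit:
{"fn": "apply_moves", "kwargs": {
  "deltas": [
    {"xyz": [0.003, -0.0085, 0], "turn": 0},
    {"xyz": [0.003, -0.0085, 0], "turn": 0},
    {"xyz": [0.003, -0.0085, 0], "turn": 0},
    {"xyz": [0.002, -0.0056, 0], "turn": 0},
    {"xyz": [0.002, -0.0056, 0], "turn": 0},
    {"xyz": [0.002, -0.0056, 0], "turn": 0},
    {"xyz": [0.002, -0.0056, 0], "turn": 0},
    {"xyz": [0.002, -0.0056, 0], "turn": 0},
    {"xyz": [0.002, -0.0056, 0], "turn": 0},
    {"xyz": [0.002, -0.0056, 0], "turn": 0},
    {"xyz": [0.002, -0.0056, 0], "turn": 0},
    {"xyz": [0, 0, 0], "turn": 0}
  ]
}}

```text
clock: 2.93
tcp_pos: [0.5231, 0.0396, 0.2407]
orientation: [1.812, 2.566, -0.001]
contact_force: [-1.0, 0.2, -0.6]
grip_width: -0.0
```

```bash
python3 - <<'E'
from h import *
import cv2
o=readout.get_obs(); print(o["clock"],o["tcp_pos"],o["orientation"],o["contact_force"])
f=grab_frame("top"); cv2.imwrite("pics/top3.png",cv2.resize(f[190:370,200:410,::-1],None,fx=3.3,fy=3.3,interpolation=cv2.INTER_CUBIC))
E
```

```text
2.9333 [0.52307349 0.03957626 0.24066761] [ 1.81152090e+00  2.56565589e+00 -9.32646600e-04] [-0.98804003  0.19798611 -0.55587569]
```

View pics/top3.png

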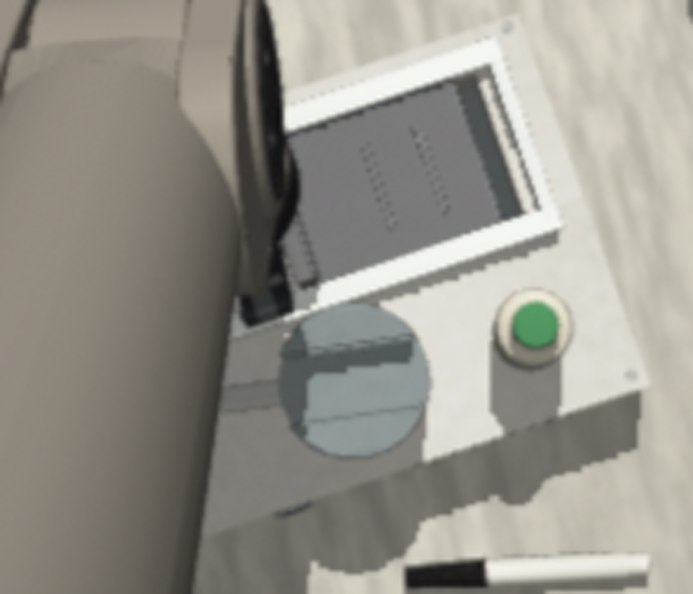

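The cover is following, with a gap of about 20 mm left at the far end. I continue the push.

Emit:
{"fn": "apply_moves", "kwargs": {
  "deltas": [
    {"xyz": [0.0015, -0.0045, 0], "turn": 0},
    {"xyz": [0.0015, -0.0045, 0], "turn": 0},
    {"xyz": [0.0015, -0.0045, 0], "turn": 0},
    {"xyz": [0.001, -0.003, 0], "turn": 0},
    {"xyz": [0.001, -0.003, 0], "turn": 0},
    {"xyz": [0.0005, -0.002, 0], "turn": 0},
    {"xyz": [0, 0, 0], "turn": 0}
  ]
}}

```text
clock: 3.57
tcp_pos: [0.5298, 0.0191, 0.2407]
orientation: [1.81, 2.567, -0.0]
contact_force: [-0.1, 0.8, 0.5]
grip_width: -0.0
```

```bash
python3 - <<'E'
from h import *
import cv2
o=readout.get_obs(); print(o["clock"],o["tcp_pos"],o["contact_force"])
f=grab_frame("top"); cv2.imwrite("pics/top4.png",cv2.resize(f[190:370,200:410,::-1],None,fx=3.3,fy=3.3,interpolation=cv2.INTER_CUBIC))
E
```

```text
3.5667 [0.52984952 0.01909825 0.240741  ] [-0.12733212  0.77282298  0.53650772]
```

View pics/top4.png

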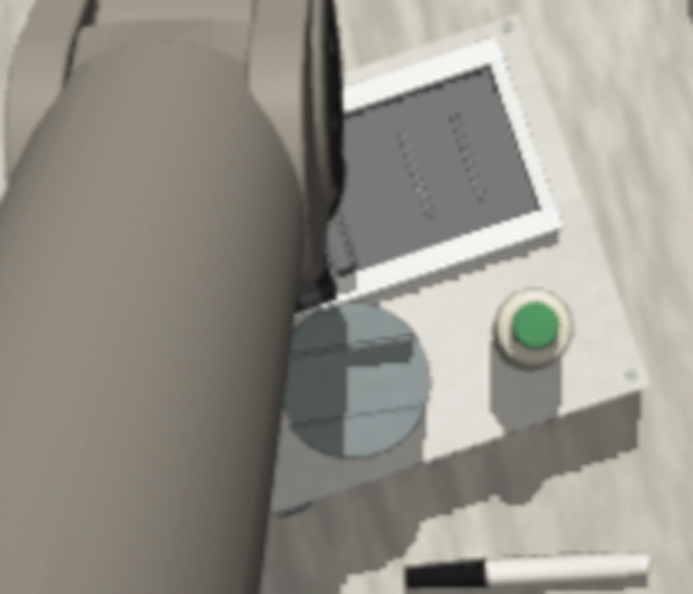

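The cover's front edge has reached the far frame in the picture, but no stop force shows yet. I ease on in small steps until it bears.

Emit:
{"fn": "apply_moves", "kwargs": {
  "deltas": [
    {"xyz": [0.0005, -0.0015, 0], "turn": 0},
    {"xyz": [0.0005, -0.0015, 0], "turn": 0},
    {"xyz": [0, 0, 0], "turn": 0}
  ]
}}

```text
clock: 3.87
tcp_pos: [0.5303, 0.0184, 0.2408]
orientation: [-1.806, -2.567, -0.001]
contact_force: [-3.4, 5.2, 3.1]
grip_width: 0.0001
```

Emit:
{"fn": "apply_moves", "kwargs": {
  "deltas": [
    {"xyz": [0.0007, -0.002, 0], "turn": 0},
    {"xyz": [0.0003, -0.001, 0], "turn": 0},
    {"xyz": [0, 0, 0], "turn": 0}
  ]
}}

```text
clock: 4.12
tcp_pos: [0.5306, 0.0178, 0.2408]
orientation: [-1.801, -2.567, -0.003]
contact_force: [-7.1, 12.4, 6.4]
grip_width: -0.0002
```

The cover bears on its stop at 13 N with no further travel. I back off and lift.

Emit:
{"fn": "apply_moves", "kwargs": {
  "deltas": [
    {"xyz": [-0.003, 0.008, 0], "turn": 0},
    {"xyz": [-0.004, 0.012, 0], "turn": 0},
    {"xyz": [-0.003, 0.01, 0.02], "turn": 0},
    {"xyz": [0, 0, 0.035], "turn": 0},
    {"xyz": [0, 0, 0.035], "turn": 0},
    {"xyz": [0, 0, 0.02], "turn": 0},
    {"xyz": [0, 0.01, 0], "turn": 0},
    {"xyz": [0, 0, 0], "turn": 0}
  ],
  "claw": 0
}}

```text
clock: 4.78
tcp_pos: [0.5219, 0.0558, 0.3518]
orientation: [1.806, 2.568, 0.005]
contact_force: [0.2, 0.5, -0.6]
grip_width: 0.043
```

```bash
python3 - <<'E'
from h import *
import cv2,pickle
o=readout.get_obs(); print(o["clock"],o["tcp_pos"],o["orientation"],o["contact_force"],o["grip_width"])
m=camera_model("wrist"); f=grab_frame("wrist"); cv2.imwrite("pics/wrist5.png",f[:,:,::-1]); pickle.dump(m,open("w5.pkl","wb"))
f=grab_frame("side"); cv2.imwrite("pics/side5.png",cv2.resize(f[150:350,250:470,::-1],None,fx=3,fy=3,interpolation=cv2.INTER_CUBIC))
E
```

```text
4.7833 [0.52188867 0.05580583 0.35183233] [1.80631545 2.56827012 0.00487394] [ 0.19346904  0.47058973 -0.63877532] 0.04295669010357765
```

View pics/wrist5.png

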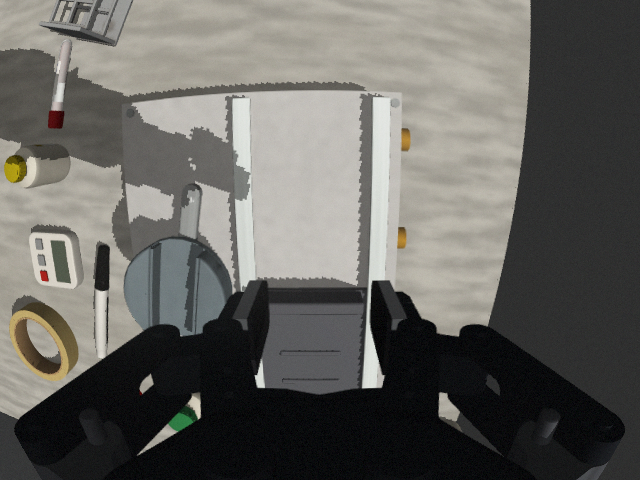

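View pics/side5.png

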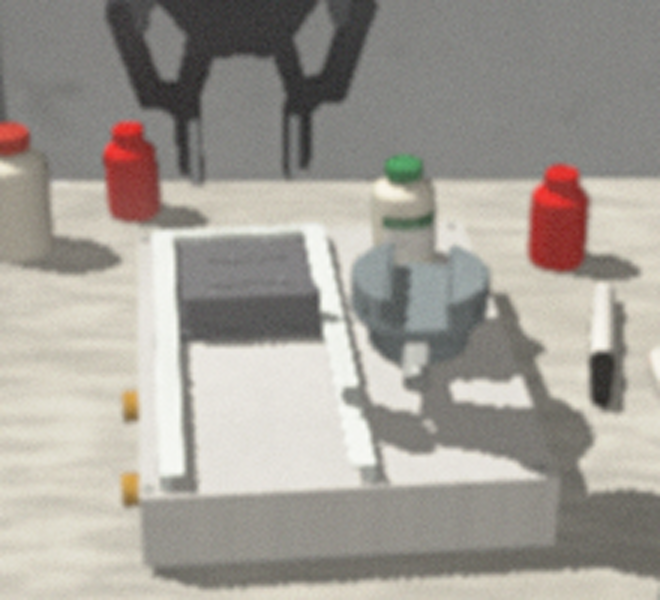

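The side view shows the cover fully back, with the rib at (250,310). The fastener head is clearly visible in the wrist view, around (178,290). I zoom there to measure the head and slot.

```bash
python3 - <<'E'
import cv2
w=cv2.imread("pics/wrist5.png"); c=w[165:365,100:265]; cv2.imwrite("pics/wrist5c.png",cv2.resize(c,None,fx=3,fy=3,interpolation=cv2.INTER_CUBIC))
E
```

```text
(no output)
```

View pics/wrist5c.png

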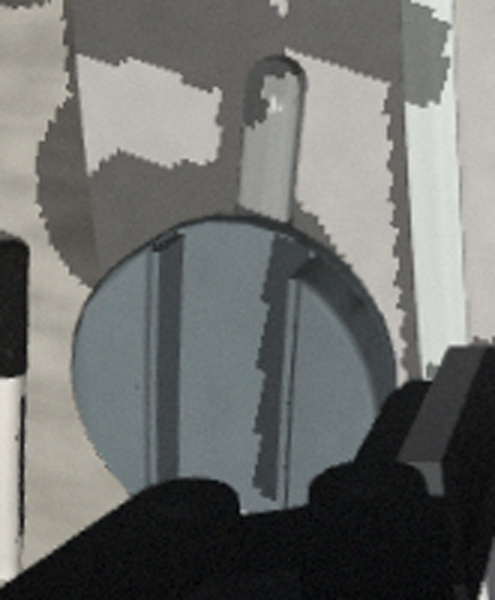

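```bash
python3 - <<'E'
from h import *
import pickle
m=pickle.load(open("w5.pkl","rb")); wp=lambda x,y:np.array([100+x/3,165+y/3])-.3
x0,y0,a=.4918,0,.345; c,sn=np.cos(a),np.sin(a);R=np.array([[c,sn],[-sn,c]])
loc=lambda P:(R@(np.array(P)[:2]-[x0,y0])*1e3).round(1)
print("cam",-m["R"].T@m["t"])
pts=np.array([watz(m,wp(*p),.096)[:2] for p in [(72,360),(82,315),(110,275),(150,242),(200,222),(80,410),(100,460)]])
s=least_squares(lambda q:np.hypot(*(pts-q[:2]).T)-.040,[.437,-.018]);print("centre",s.x,loc(s.x),(s.fun*1e3).round(1))
def line(n,p,q,z):
    A,B=watz(m,wp(*p),z),watz(m,wp(*q),z);d=A-B; ang=np.arctan2(d[1],d[0]); print(n,loc(A),loc(B),"dir",ang,"theta",a+np.pi/2-ang)
line("Ltop",(153,250),(150,480),.096);line("Lfloor",(184,240),(178,475),.080);line("Rtop",(299,280),(288,505),.096)
t1=watz(m,wp(275,57),.071);print("tip",t1,loc(t1),"theta",np.arctan2(t1[0]-s.x[0],t1[1]-s.x[1])+a)
t2=[watz(m,wp(*p),.071) for p in((248,90),(303,90),(240,205),(290,215))];print([loc(q) for q in t2])
# rib back
T=lambda p,z:watz(m,np.array(p,float),z)
for p in((268,315),(362,315),(268,290),(362,290)): print("rib?",p,loc(T(p,.08)),loc(T(p,.056)))
for p in((122,102),(403,92)): print("corner",p,loc(T(p,.05)))
g=[T(p,.061) for p in((250,97),(262,280),(373,97),(368,280))];print("guides",[loc(q) for q in g])
E
```

```text
cam [0.49908672 0.11890366 0.32090416]
centre [ 0.43934195 -0.01355654] [-54.   5.] [ 0.1 -0.6 -1.4 -0.2  2.3  0.1  1.5]
Ltop [-66.3  40.7] [-77.3 -18.7] dir 1.73306748495316 theta 0.18272884184173654
Lfloor [-65.6  38.4] [-77.4 -25.7] dir 1.7335396712609177 theta 0.18225665553397885
Rtop [-31.1  34. ] [-40.9 -23.2] dir 1.7460927356207459 theta 0.16970359117415068
tip [0.42556348 0.06159584 0.071     ] [-41.5  80.4] theta 0.1636734715243424
[array([-48.9,  72.7]), array([-35. ,  72.4]), array([-53.4,  44.6]), array([-40.6,  42.1])]
rib? (268, 315) [ 10.8 -14.9] [  7.1 -27.2]
rib? (362, 315) [ 79.2 -14.9] [ 82.4 -27.3]
rib? (268, 290) [11.8  5.1] [ 8.3 -5.3]
rib? (362, 290) [78.3  5. ] [81.4 -5.4]
corner (122, 102) [-107.   146.2]
corner (403, 92) [109.4 145.2]
guides [array([  0.2, 139.6]), array([4.8, 5.1]), array([ 85.5, 139.1]), array([85.1,  5. ])]
```

Emit:
{"fn": "apply_moves", "kwargs": {
  "deltas": [
    {"xyz": [-0.007, -0.006, 0], "turn": 0.1158},
    {"xyz": [-0.007, -0.006, 0], "turn": 0.1158},
    {"xyz": [-0.007, -0.006, 0], "turn": 0.1158},
    {"xyz": [-0.007, -0.006, 0], "turn": 0.1158},
    {"xyz": [-0.007, -0.006, 0], "turn": 0.1158},
    {"xyz": [-0.007, -0.006, 0], "turn": 0.1158},
    {"xyz": [-0.007, -0.006, 0], "turn": 0.1158},
    {"xyz": [-0.007, -0.006, 0], "turn": 0.1158},
    {"xyz": [-0.007, -0.006, 0], "turn": 0.1158},
    {"xyz": [-0.007, -0.006, 0], "turn": 0.1158},
    {"xyz": [-0.007, -0.006, 0], "turn": 0.1158},
    {"xyz": [-0.006, -0.006, 0], "turn": 0.1158}
  ]
}}

```text
clock: 5.88
tcp_pos: [0.4376, -0.0188, 0.3491]
orientation: [0.262, -3.127, 0.0]
contact_force: [-0.4, -0.4, -0.3]
grip_width: 0.0423
```

Emit:
{"fn": "apply_moves", "kwargs": {
  "deltas": [
    {"xyz": [0, 0, 0], "turn": 0},
    {"xyz": [0, 0, 0], "turn": 0},
    {"xyz": [0, 0, 0], "turn": 0}
  ]
}}

```text
clock: 6.13
tcp_pos: [0.4388, -0.0181, 0.3501]
orientation: [0.248, -3.131, -0.0]
contact_force: [-0.1, 0.1, -0.5]
grip_width: 0.0428
```

```bash
python3 - <<'E'
from h import *
import cv2,pickle
o=readout.get_obs(); print(o["clock"],o["tcp_pos"],o["orientation"],o["contact_force"],o["grip_width"],o["joints"])
m=camera_model("wrist"); f=grab_frame("wrist"); cv2.imwrite("pics/wrist6.png",f[:,:,::-1]); pickle.dump(m,open("w6.pkl","wb"))
from scipy.spatial.transform import Rotation as Ro
M=Ro.from_rotvec(o["orientation"]).as_matrix(); print("jaw",np.arctan2(M[1,1],M[0,1]), M[:,2])
E
```

```text
6.1333 [ 0.43882013 -0.01806461  0.35007282] [ 2.48455465e-01 -3.13069661e+00 -1.65984550e-04] [-0.07611772  0.08919056 -0.52966994] 0.0428447785408166 [-9.67281856e-02  1.59074526e-01 -4.73231591e-03  2.15086902e+00
  8.38883339e-04  8.32701094e-01  1.62722058e+00]
jaw 1.7291864225935667 [-1.05773299e-03  2.20939538e-05 -9.99999440e-01]
```

View pics/wrist6.png

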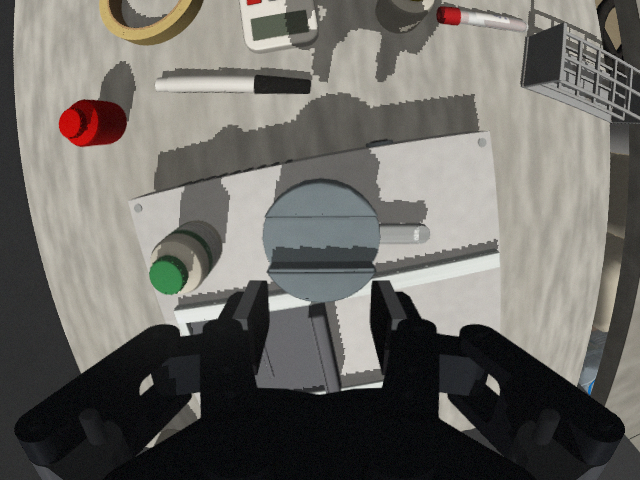

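The slot lies level in this view, with walls at about rows 216 and 272, so the jaw is aligned. The head spans cols 263–380. I refine the centre.

```bash
python3 - <<'E'
import cv2
w=cv2.imread("pics/wrist6.png"); c=w[165:315,245:440]; cv2.imwrite("pics/wrist6c.png",cv2.resize(c,None,fx=4,fy=4,interpolation=cv2.INTER_CUBIC))
E
```

View pics/wrist6c.png

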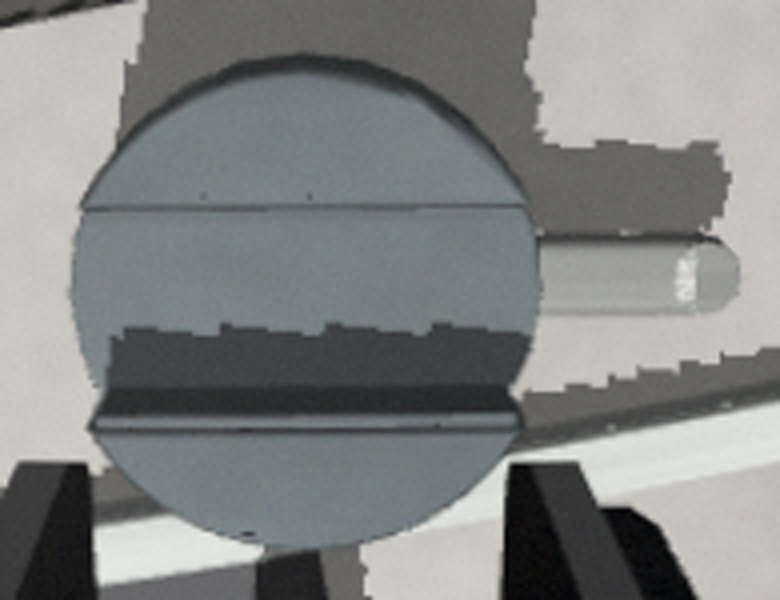

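```bash
python3 - <<'E'
from h import *
import pickle
m=pickle.load(open("w6.pkl","rb")); wp=lambda x,y:np.array([245+x/4,165+y/4])-.3
P=lambda x,y,z:watz(m,wp(x,y),z)
for z in(.092,.096):
    pts=np.array([P(*p,z)[:2] for p in [(83,208),(527,205),(92,428),(522,428),(305,548),(180,505),(430,510),(305,70),(200,98),(410,95)]])
    s=least_squares(lambda q:np.hypot(*(pts-q[:2]).T)-q[2],[.437,-.018,.04]);print(z,"centre",s.x,(s.fun*1e3).round(1))
C=s.x[:2]
for n,p,q,z in[("U",(90,210),(520,206),.096),("L",(95,430),(520,430),.096),("Lf",(110,390),(510,385),.08)]:
    A,B=P(*p,z)[:2],P(*q,z)[:2];d=(B-A)/np.linalg.norm(B-A);nn=np.array([-d[1],d[0]]);print(n,"dir",np.arctan2(d[1],d[0]),"offset from C mm",(A-C)@nn*1e3)
T=[P(700,237,.071),P(700,315,.071),P(545,237,.071),P(545,315,.071),P(740,278,.071)]
d=(T[0]+T[1]-T[2]-T[3])[:2];print("tongue dir",np.arctan2(d[1],d[0]),"tip r",np.linalg.norm(T[4][:2]-C), "tip",T[4], "dir C-tip", np.arctan2(*(T[4][:2]-C)[::-1]))
o=readout.get_obs();print(o["tcp_pos"])
# fingertips: pads ends nearest in pixel
V=watz(m,np.array([170,272.]),.12);print("vial cap",V)
E
```

```text
0.092 centre [ 0.43881321 -0.01533695  0.0394851 ] [ 0.2 -0.2  0.4  0.5  0.6 -0.9 -0.4  0.3 -0.3 -0.2]
0.096 centre [ 0.43765623 -0.01554915  0.03878995] [ 0.2 -0.2  0.4  0.5  0.6 -0.9 -0.4  0.3 -0.3 -0.2]
U dir 1.7382055880450924 offset from C mm 17.88608067406942
L dir 1.7280062360389095 offset from C mm -18.665557208657688
Lf dir 1.741305431748553 offset from C mm -16.914930309276418
tongue dir 1.7294622451507078 tip r 0.07722287849861553 tip [0.42540235 0.06069529 0.071     ] dir C-tip 1.730151953265088
[ 0.43894541 -0.01792534  0.35025244]
vial cap [ 0.46252576 -0.10456334  0.12      ]
```

Emit:
{"fn": "apply_moves", "kwargs": {
  "deltas": [
    {"xyz": [-0.001, 0.0024, -0.01], "turn": 0},
    {"xyz": [0, 0, -0.02], "turn": 0},
    {"xyz": [0, 0, -0.02], "turn": 0},
    {"xyz": [0, 0, -0.01], "turn": 0},
    {"xyz": [0, 0, 0], "turn": 0},
    {"xyz": [0, 0, 0], "turn": 0}
  ]
}}

```text
clock: 6.68
tcp_pos: [0.4379, -0.0155, 0.2904]
orientation: [0.253, -3.13, -0.0]
contact_force: [0.5, 0.2, 0.5]
grip_width: 0.0428
```

```bash
python3 - <<'E'
from h import *
import cv2,pickle
o=readout.get_obs(); print(o["clock"],o["tcp_pos"],o["contact_force"],o["grip_width"])
from scipy.spatial.transform import Rotation as Ro
M=Ro.from_rotvec(o["orientation"]).as_matrix(); print("jaw",np.arctan2(M[1,1],M[0,1]), M[:,2])
f=grab_frame("wrist"); cv2.imwrite("pics/wrist7.png",f[:,:,::-1])
f=grab_frame("side"); cv2.imwrite("pics/side7.png",cv2.resize(f[150:350,300:470,::-1],None,fx=3,fy=3,interpolation=cv2.INTER_CUBIC))
E
```

```text
6.6833 [ 0.43787069 -0.01546495  0.29035717] [0.46873999 0.18670452 0.54615088] 0.04281093333479559
jaw 1.7320249597065027 [-1.36837437e-03 -6.71290267e-05 -9.99999062e-01]
```

View pics/wrist7.png

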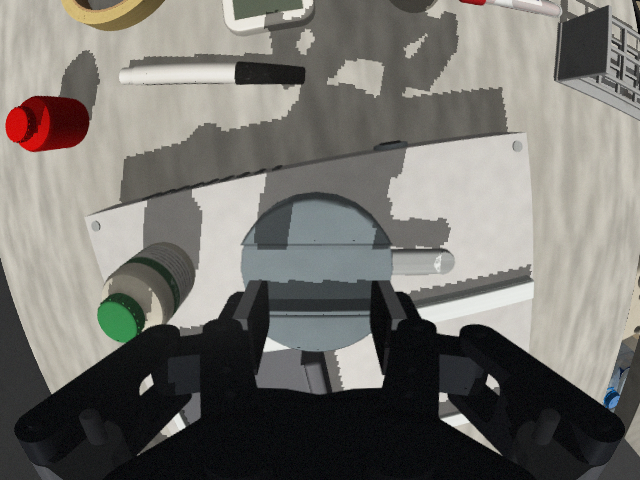

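View pics/side7.png

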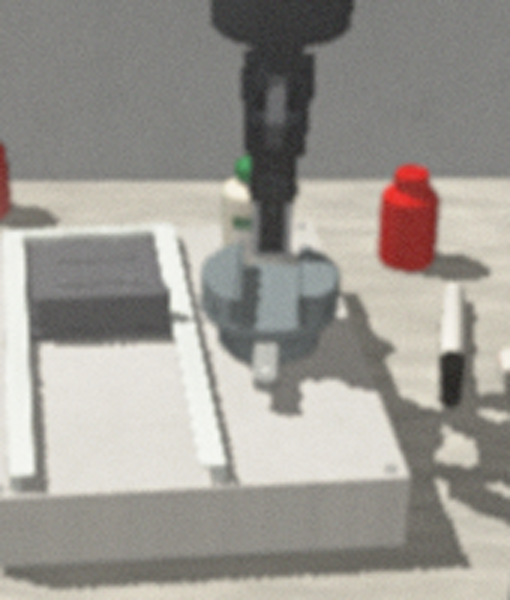

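The fingers hang centred over the slot in the side crop, at about (272,240), and are clear of the vial. I descend into the slot.

Emit:
{"fn": "apply_moves", "kwargs": {
  "deltas": [
    {"xyz": [0, 0, -0.01], "turn": 0},
    {"xyz": [0, 0, -0.01], "turn": 0},
    {"xyz": [0, 0, -0.01], "turn": 0},
    {"xyz": [0, 0, -0.004], "turn": 0},
    {"xyz": [0, 0, 0], "turn": 0},
    {"xyz": [0, 0, 0], "turn": 0}
  ]
}}

```text
clock: 7.28
tcp_pos: [0.438, -0.0158, 0.2573]
orientation: [-0.253, 3.131, 0.0]
contact_force: [0.3, -0.3, 0.4]
grip_width: 0.0422
```

```bash
python3 - <<'E'
from h import *
import cv2,pickle
o=readout.get_obs(); print(o["clock"],o["tcp_pos"],o["contact_force"],o["moment"])
f=grab_frame("side"); cv2.imwrite("pics/side8.png",cv2.resize(f[200:300,340:430,::-1],None,fx=5,fy=5,interpolation=cv2.INTER_CUBIC))
E
```

```text
7.2833 [ 0.43803403 -0.01578313  0.25726789] [ 0.29671391 -0.29238014  0.42036711] [ 0.03762039 -0.00091824  0.01821131]
```

View pics/side8.png

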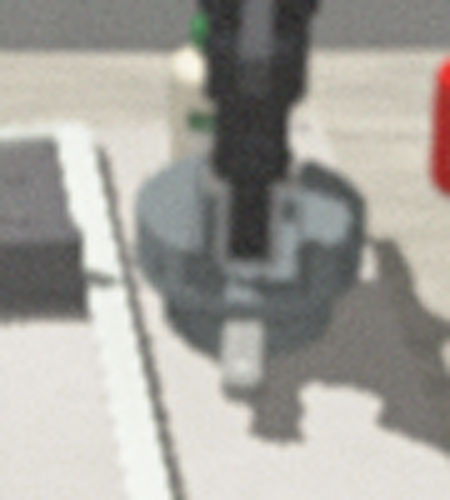

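Emit:
{"fn": "apply_moves", "kwargs": {
  "deltas": [
    {"xyz": [0, 0, -0.002], "turn": 0},
    {"xyz": [0, 0, 0], "turn": -0.06},
    {"xyz": [0, 0, 0], "turn": -0.06},
    {"xyz": [0, 0, 0], "turn": -0.06},
    {"xyz": [0, 0, 0], "turn": -0.06},
    {"xyz": [0, 0, 0], "turn": -0.06},
    {"xyz": [0, 0, 0], "turn": -0.06},
    {"xyz": [0, 0, 0], "turn": 0}
  ]
}}

```text
clock: 8.0
tcp_pos: [0.4383, -0.0158, 0.2552]
orientation: [0.314, 3.124, 0.0]
contact_force: [1.5, 0.1, -0.2]
grip_width: 0.0422
```

```bash
python3 - <<'E'
from h import *
import cv2,pickle
o=readout.get_obs(); print(o["clock"],o["tcp_pos"],o["contact_force"],o["moment"])
from scipy.spatial.transform import Rotation as Ro
M=Ro.from_rotvec(o["orientation"]).as_matrix(); print("jaw",np.arctan2(M[1,1],M[0,1]))
f=grab_frame("side"); cv2.imwrite("pics/side9.png",cv2.resize(f[180:310,330:450,::-1],None,fx=4,fy=4,interpolation=cv2.INTER_CUBIC))
E
```

```text
8.0 [ 0.43827368 -0.01584428  0.25519192] [ 1.50505453  0.13127403 -0.19539032] [-0.02459086 -0.26134363  0.00290312]
jaw 1.370614885481596
```

View pics/side9.png

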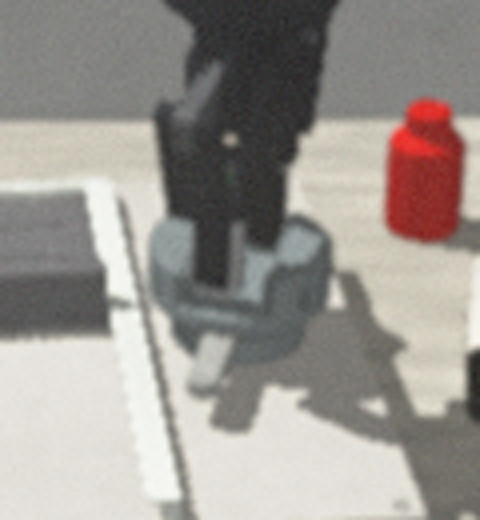

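The tongue has begun to follow; its tip is now at (205,375) in the crop. I keep turning.

Emit:
{"fn": "apply_moves", "kwargs": {
  "deltas": [
    {"xyz": [0, 0, 0], "turn": -0.09},
    {"xyz": [0, 0, 0], "turn": -0.09},
    {"xyz": [0, 0, 0], "turn": -0.09},
    {"xyz": [0, 0, 0], "turn": -0.09},
    {"xyz": [0, 0, 0], "turn": -0.09},
    {"xyz": [0, 0, 0], "turn": -0.09},
    {"xyz": [0, 0, 0], "turn": -0.09},
    {"xyz": [0, 0, 0], "turn": -0.09},
    {"xyz": [0, 0, 0], "turn": -0.09},
    {"xyz": [0, 0, 0], "turn": -0.09},
    {"xyz": [0, 0, 0], "turn": -0.09},
    {"xyz": [0, 0, 0], "turn": 0}
  ]
}}

```text
clock: 9.05
tcp_pos: [0.4387, -0.0161, 0.2552]
orientation: [1.759, 2.6, 0.002]
contact_force: [3.8, -1.9, -0.6]
grip_width: 0.0428
```

```bash
python3 - <<'E'
from h import *
import cv2,pickle
o=readout.get_obs(); print(o["clock"],o["tcp_pos"],o["contact_force"],o["moment"],o["joints"][6])
from scipy.spatial.transform import Rotation as Ro
M=Ro.from_rotvec(o["orientation"]).as_matrix(); print("jaw",np.arctan2(M[1,1],M[0,1]))
f=grab_frame("side"); cv2.imwrite("pics/side10.png",cv2.resize(f[180:310,330:450,::-1],None,fx=4,fy=4,interpolation=cv2.INTER_CUBIC))
E
```

```text
9.05 [ 0.43866282 -0.01610652  0.25521259] [ 3.82986533 -1.90181562 -0.6001272 ] [-0.34469517 -0.73971721  0.0391961 ] 0.4616539557359358
jaw 0.38103309385008666
```

View pics/side10.png

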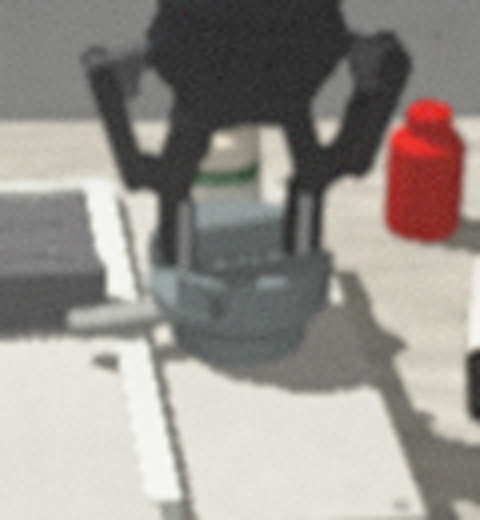

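Emit:
{"fn": "apply_moves", "kwargs": {
  "deltas": [
    {"xyz": [0, 0, 0], "turn": -0.05},
    {"xyz": [0, 0, 0], "turn": -0.05},
    {"xyz": [0, 0, 0], "turn": -0.04},
    {"xyz": [0, 0, 0], "turn": 0},
    {"xyz": [0, 0, 0], "turn": 0}
  ]
}}

```text
clock: 9.52
tcp_pos: [0.4387, -0.0163, 0.2552]
orientation: [1.93, 2.475, 0.002]
contact_force: [3.7, -2.8, -0.8]
grip_width: 0.0427
```

```bash
python3 - <<'E'
from h import *
o=readout.get_obs(); print(o["clock"],o["tcp_pos"],o["contact_force"],o["moment"],o["tau"][6])
from scipy.spatial.transform import Rotation as Ro
M=Ro.from_rotvec(o["orientation"]).as_matrix(); print("jaw",np.arctan2(M[1,1],M[0,1]))
E
```

```text
9.5167 [ 0.43868146 -0.01626409  0.25522519] [ 3.67218429 -2.79758257 -0.82652928] [-0.66538541 -0.93243891  0.10202553] -0.14825626742094755
jaw 0.24629476930553973
```

Emit:
{"fn": "apply_moves", "kwargs": {
  "deltas": [
    {"xyz": [0, 0, 0], "turn": -0.04},
    {"xyz": [0, 0, 0], "turn": -0.04},
    {"xyz": [0, 0, 0], "turn": 0},
    {"xyz": [0, 0, 0], "turn": 0}
  ]
}}

```text
clock: 9.85
tcp_pos: [0.4387, -0.0163, 0.2552]
orientation: [2.028, 2.396, 0.003]
contact_force: [4.6, -3.9, -0.4]
grip_width: 0.0429
```

```bash
python3 - <<'E'
from h import *
import cv2
o=readout.get_obs(); print(o["clock"],o["tcp_pos"],o["contact_force"],o["moment"],o["tau"][6])
from scipy.spatial.transform import Rotation as Ro
M=Ro.from_rotvec(o["orientation"]).as_matrix(); print("jaw",np.arctan2(M[1,1],M[0,1]))
f=grab_frame("side"); cv2.imwrite("pics/side11.png",cv2.resize(f[180:310,330:450,::-1],None,fx=4,fy=4,interpolation=cv2.INTER_CUBIC))
E
```

```text
9.85 [ 0.43866518 -0.01631376  0.25522305] [ 4.64223855 -3.87515411 -0.36746142] [-0.75134279 -0.94870965  0.0739155 ] -0.13992900028824806
jaw 0.16627953034535894
```

View pics/side11.png

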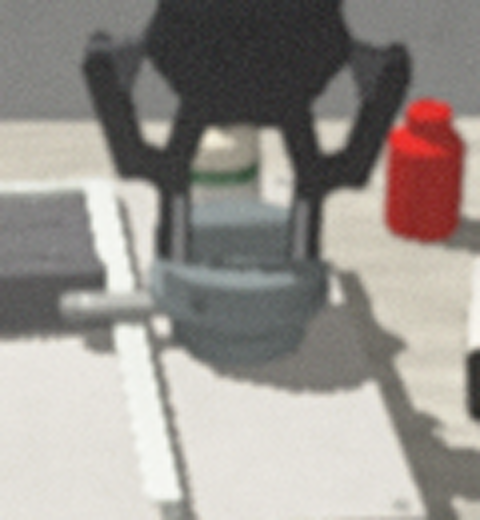

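```bash
python3 - <<'E'
from h import *
a=.345;C=np.array([.4378,-.0155])
for th in (1.35,1.4,1.45,1.5,1.571,1.62):
    an=a+np.pi/2-th; u=np.array([np.cos(an),np.sin(an)])
    for rr in(.078,):
        p=proj(side,np.r_[C+rr*u,.071])[0]; q=proj(side,np.r_[C+.045*u,.071])[0]
        print(th,((p-[330,180])*4).round(0),((q-[330,180])*4).round(0),"slope",(p-q)[1]/(p-q)[0])
E
```

```text
1.35 [ 67. 322.] [141. 309.] slope -0.16540912765768478
1.4 [ 65. 317.] [139. 307.] slope -0.1370120460093095
1.45 [ 63. 313.] [138. 304.] slope -0.10954964469997391
1.5 [ 61. 308.] [137. 302.] slope -0.08284527326785596
1.571 [ 60. 302.] [135. 298.] slope -0.04591764240378138
1.62 [ 59. 297.] [135. 295.] slope -0.020919046434787085
```

Emit:
{"fn": "apply_moves", "kwargs": {
  "deltas": [
    {"xyz": [0, 0, 0], "turn": -0.04},
    {"xyz": [0, 0, 0], "turn": -0.03},
    {"xyz": [0, 0, 0], "turn": 0},
    {"xyz": [0, 0, 0], "turn": 0}
  ]
}}

```text
clock: 10.23
tcp_pos: [0.4387, -0.0162, 0.2552]
orientation: [2.1, 2.331, 0.001]
contact_force: [4.4, -6.2, 0.0]
grip_width: 0.043
```

```bash
python3 - <<'E'
from h import *
import cv2
o=readout.get_obs(); print(o["clock"],o["tcp_pos"],o["contact_force"],o["moment"],o["tau"][6])
from scipy.spatial.transform import Rotation as Ro
M=Ro.from_rotvec(o["orientation"]).as_matrix(); print("jaw",np.arctan2(M[1,1],M[0,1]))
f=grab_frame("side"); cv2.imwrite("pics/side12.png",cv2.resize(f[180:310,330:450,::-1],None,fx=4,fy=4,interpolation=cv2.INTER_CUBIC))
E
```

```text
10.2333 [ 0.43874936 -0.01619217  0.25524525] [ 4.38608443 -6.22415341  0.02750152] [-1.27044538 -0.91389656  2.24539207] -2.2561271488666534
jaw 0.10400983818820742
```

View pics/side12.png

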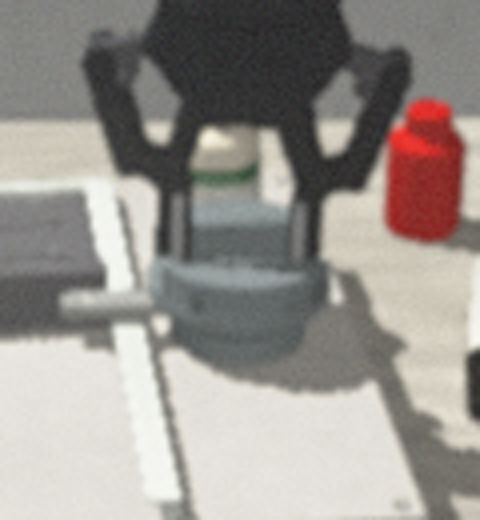

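The moment about z jumped to 2.2 N m, so the fastener is on its stop; the tongue lies behind the rib. I re-centre the fingers in the slot, then lift clear.

Emit:
{"fn": "apply_moves", "kwargs": {
  "deltas": [
    {"xyz": [0, 0, 0], "turn": 0.05},
    {"xyz": [0, 0, 0], "turn": 0.06},
    {"xyz": [-0.0005, 0.0005, 0], "turn": 0.06},
    {"xyz": [0, 0, 0], "turn": 0.04},
    {"xyz": [0, 0, 0], "turn": 0},
    {"xyz": [0, 0, 0.01], "turn": 0},
    {"xyz": [0, 0, 0.02], "turn": 0},
    {"xyz": [0, 0, 0.03], "turn": 0},
    {"xyz": [0, 0, 0.035], "turn": 0},
    {"xyz": [0, 0, 0.035], "turn": 0},
    {"xyz": [0, 0, 0], "turn": 0}
  ]
}}

```text
clock: 11.2
tcp_pos: [0.4389, -0.0158, 0.3911]
orientation: [1.858, 2.525, 0.012]
contact_force: [1.7, -0.4, 0.3]
grip_width: 0.043
```

Emit:
{"fn": "apply_moves", "kwargs": {
  "deltas": [
    {"xyz": [0.01, 0.035, 0.01], "turn": 0},
    {"xyz": [0.01, 0.035, 0.01], "turn": 0},
    {"xyz": [0.01, 0.035, 0.01], "turn": 0},
    {"xyz": [0.01, 0.035, 0], "turn": 0},
    {"xyz": [0.01, 0.035, 0], "turn": 0},
    {"xyz": [0.01, 0.035, 0], "turn": 0},
    {"xyz": [0.01, 0.035, 0], "turn": 0},
    {"xyz": [0.01, 0.035, 0], "turn": 0},
    {"xyz": [0.01, 0.035, 0], "turn": 0},
    {"xyz": [0, 0.035, 0], "turn": 0},
    {"xyz": [0, 0, 0], "turn": 0},
    {"xyz": [0, 0, 0], "turn": 0}
  ]
}}

```text
clock: 12.2
tcp_pos: [0.526, 0.3372, 0.4146]
orientation: [-1.855, -2.535, 0.001]
contact_force: [-0.9, -2.0, -0.4]
grip_width: 0.0426
```

```bash
python3 - <<'E'
from h import *
import cv2
o=readout.get_obs(); print(o["clock"],o["tcp_pos"],o["contact_force"])
f=grab_frame("top"); cv2.imwrite("pics/top13.png",cv2.resize(f[190:370,200:410,::-1],None,fx=3.3,fy=3.3,interpolation=cv2.INTER_CUBIC))
f=grab_frame("side"); cv2.imwrite("pics/side13.png",cv2.resize(f[150:350,250:470,::-1],None,fx=3,fy=3,interpolation=cv2.INTER_CUBIC))
E
```

```text
12.2 [0.52602488 0.33722203 0.41457847] [-0.9487294  -1.96290739 -0.3610029 ]
```

View pics/top13.png

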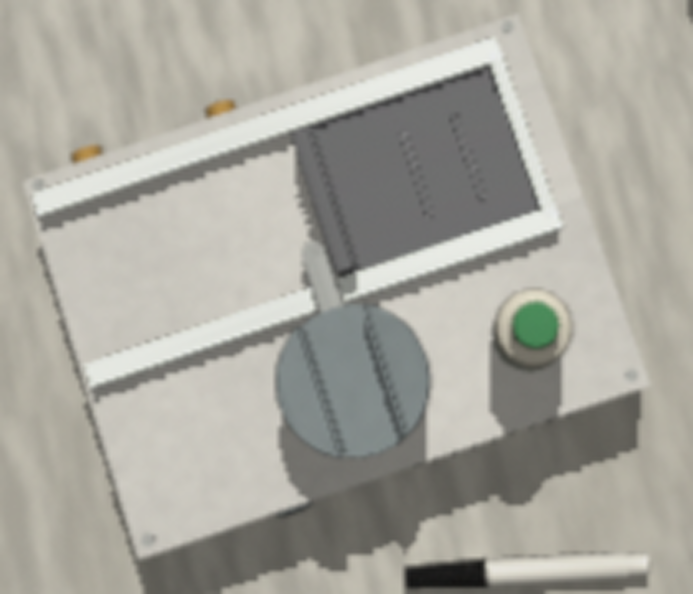

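View pics/side13.png

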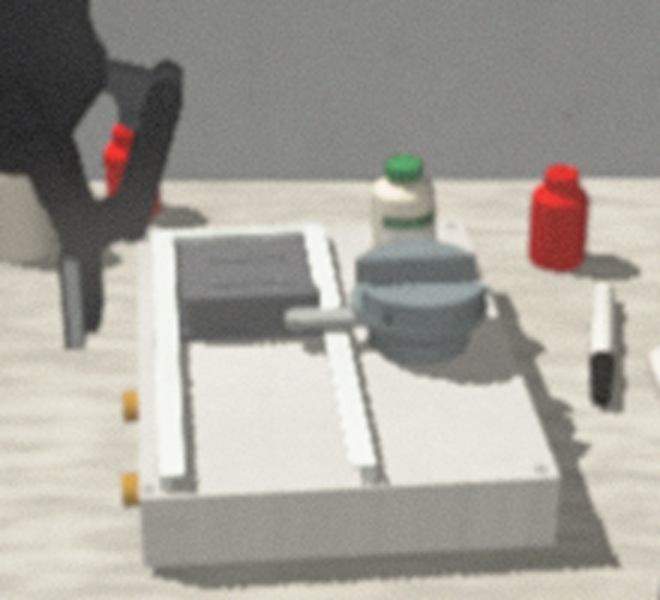

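```bash
python3 - <<'E'
from h import *
for n,p,q,z in[("slotL",(303,332),(342,452),.096),("slotR",(367,310),(404,436),.096),("tongue",(314,243),(332,308),.071),("rib",(303,140),(345,272),.08),("unit +y edge",(27,188),(138,557),.05)]:
    d=(atz(top,tp(*p),z)-atz(top,tp(*q),z)); an=np.arctan2(d[1],d[0]); print(n,an.round(3),"theta",(.345+np.pi/2-an).round(3))
print(readout.get_obs()["qvel"].round(3))
E
```

```text
slotL 0.344 theta 1.572
slotR 0.309 theta 1.606
tongue 0.297 theta 1.619
rib 0.333 theta 1.583
unit +y edge 0.341 theta 1.575
[ 0.018 -0.011  0.015  0.01  -0.    -0.005  0.   ]
```

The slot measures 1.57–1.61 rad, so it is at its stop within reading error. The vial has not moved: its cap is still at (535,325). I hand in.

Emit:
{"fn": "apply_moves", "kwargs": {
  "deltas": [
    {"xyz": [0, 0, 0], "turn": 0},
    {"xyz": [0, 0, 0], "turn": 0},
    {"xyz": [0, 0, 0], "turn": 0}
  ]
}}

```text
clock: 12.55
tcp_pos: [0.5274, 0.3334, 0.4151]
orientation: [1.863, 2.529, 0.0]
contact_force: [-0.1, -0.9, 0.9]
grip_width: 0.0425
```

```bash
python3 -c "
from bench import r
print(r.hand_in())"
```

```text
the job is handed in; nothing more can be done
None
```

The cover is shut and the fastener is locked at its stop. I handed the job in at about 12.6 s, but hand-in gives no verdict.

- **Cover:** I pushed it by the back of its rib with closed fingertips. It bore on its end stop at about 13 N with no further travel, and the pictures afterwards show it still shut.
- **Fastener:** I set both half-open fingers in the slot and turned it clockwise. The moment rose to about 2.2 N m at the stop. I then centred the fingers in the slot, lifted out and moved well clear.
- **Last checks:** In the top view the slot walls read 1.57 and 1.61 rad and the tongue 1.62 rad, against a stop of 1.571. The readings differ by about 0.05 rad because the edges were picked by hand from the picture. The tongue lies just behind the rib, and the vial stands upright in the same pixel position as at the start.

No check failed. Early position estimates of the fastener and rib differed between cameras by up to about 5 mm, and a closer wrist view settled the fastener's position before I used it.

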